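Red tumbler on to the free drying peg

TASK

Take the red tumbler off the draining board, turn it upside down and lower it over the free drying peg until its rim rests on the stand's base, then let go of it there. Leave the two blue tumblers where they are.

Things in the scene. Friction and masses are not known exactly. Their poses are not given: they have to be found in the camera images.
- red_cup_mid (a point): Red plastic straight round tumbler, 58 mm outside, 53 mm inside, 80 mm long, bottom 4 mm thick, about 0.06 kg. The point is its centre (on the axis, half-way along); y is its axis, from closed bottom to open mouth. It starts on its side on a grey draining board 8 mm thick, mouth roughly to the robot's left, between two 7 mm high ribs, its centre 37 mm above the table.
- stand_free_foot (a point): The free drying stand: a white disc, 110 mm in diameter, 12 mm thick, fixed to the table, with an upright green peg at its middle, 14 mm in diameter and 60 mm tall above the disc, nothing on it. The point is the foot of the peg on the disc's top face; z points up. A tumbler seated upside down on it, rim flat on the disc, has its centre 40 mm above this point.
- blue_cup_mid (a point): A blue plastic tumbler of the same size, lying in the other cradle of the draining board, parallel to the red one and 140 mm nearer to or farther from the robot. The point is its centre, y axis towards its mouth. Leave it alone.
- dry_cup_mid (a point): Another blue plastic tumbler of the same size, already upside down on the peg of a second stand like the first. The point is its centre, 52 mm above the table; z points up. Leave it alone.
Mind the look-alikes: they are no part of the job. Of the things shaped like the part that bears red_cup_mid, the red one is meant.

How it is judged:
By the outcome, as a careful person would: the job done as asked, in the order asked, and still so for the second after the job is handed in, with the robot touching nothing.
It also fails if it takes over 38 s, if anything falls off the work surface, if the arm or the gripper's body presses on something with over 40 N, if the wrist force passes 120 N, or if a joint passes its speed limit or range.

ROBOT

A 6-joint arm with a two-finger parallel gripper is mounted at the origin on the work surface. World frame = base frame: x ahead of the robot, y to its left, z up, the work surface at z = 0. Lengths are in m, angles in rad, forces in N, time in s.
With the tool pointing down it reaches from about 0.35 to 0.775 m from the base axis. Payload 7.3 kg.
Tool frame: the origin (TCP) lies at the very end of the fingers, on their centre line; the grasp point (between the pads) lies robot.pinch_z behind it (robot.pinch_z is the distance from the TCP to the grasp point, in m); y points along the fingers, z is the direction in which the jaws open and shut, and the axes are right-handed (so a half turn about y gives the same grasp; the last joint's range is limited). The gripper opens to 92 mm and grips with 3 to 60 N. Pads are 19 mm wide; open, the fingers measure 130 mm over their backs; the gripper's body (75 mm by 190 mm) begins 47 mm behind the grasp point.
Start: joints at [1.012, 0.342, 1.524, -0, 1.275, -0.146], TCP at [0.211, 0.481, 0.227] pointing down, gripper open.
Joint ranges: [-2.53, 2.53], [-0.77, 2.02], [0.04, 2.7], [-1, 4.14], [0.28, 2.66], [-3.11, 3.11]. Speed limits (rad/s): [2.57, 2.57, 3.14, 3.14, 3.14, 3.14].

INTERFACE

Orientations are given as [roll, pitch, yaw] about the fixed x, y, z axes, in that order (R = Rz(yaw) Ry(pitch) Rx(roll)).
In Python, from cell import status, viewer, robot gives the robot as it stands. The module is installed in compiled form; this text tells all that it offers.
- The arm moves only by the shell command python3 -m pendant 'ROWS' [FORCE]. ROWS is JSON, a list that holds one entry, the list of rows, each a list of 7 numbers: the shift along the tool's x, y, z in cm, then the turn, a rotation vector about the tool's x, y, z in rad, then the finger opening in cm, from 0 to 9.18. A call has 1 to 20 rows; each row is the pose to reach, as a shift and turn from the pose commanded when the call began, along the tool's axes at that moment; what a row does not reach only later rows make up. A row lasts 1/10 s, in which the tool goes at most 50 mm and 8.59 degrees, less where a joint would pass 70% of its speed; a pose out of reach is approached as far as the arm can. A call with a gripper value outside its range is refused whole. The fingers move at their own pace and stop on an object; FORCE is the grip in N (left out, the last holds). Time passes only in rows, so rows that repeat a pose let the fingers close. It gives the time, the measured TCP pose, the force and the opening at its end, in the units of the state.
- status.observe(): the state, without advancing time (a new reading comes with each control period).
- viewer.read_camera(name): name is "side" or "top"; returns a dict with "image" (420x560x3 uint8, red, green, blue), "range_z" (420x560 float32, m along the optical axis (not along the pixel's ray), 0 where there is no reading), "fx", "fy", "cx", "cy" (pixels), "distortion" ([k1, k2, p1, p2, k3] as OpenCV has them; the pictures are not rectified), "camera_from_world" (4x4, takes a point from world to camera coordinates). Camera axes: x right, y up, looking along -z (the intrinsics and any distortion apply to the point x, -y, -z); pixel columns grow to the right and rows downward; lengths in m; the calibration is good to about 2 mm. A picture is of the moment at which its call begins.
- robot.hand_in(): hands the job in, once; it reports no verdict.
The state is a dict: "time": time; "qpos": joint angles; "qvel": joint speeds; "joint_efforts": joint torques, N m; "tool_pos": TCP position; "tool_rot": TCP orientation; "contact_force": force on the tool from outside, world axes, zero at the start; "torque": the same for the moment, N m; "opening": finger opening in m.
Only numpy, scipy, OpenCV 4.12 (cv2) and the standard library are available. Lean on these libraries where they do the work, as an engineer would, in place of code of your own. Each camera call takes 0.05 s, during which the arm holds its last target. There are 200 camera calls.

## Working session

There is one attempt and no reset: what is moved stays moved. The work goes in short steps, Python scripts to look and compute and a shell command to move; the robot and the scene stay as the last step left them, time stands still between calls to the robot, and variables do not carry over. Pictures are saved under pics/ and viewed, about 8 in all and at most 12, crops included, and the job is handed in when it is done.

```bash
mkdir -p pics; cat > h.py <<'E'
import numpy as np, cv2
from cell import status, viewer, robot
from scipy.spatial.transform import Rotation as R
def cam(n):
    d=viewer.read_camera(n); K=np.array([[d['fx'],0,d['cx']],[0,d['fy'],d['cy']],[0,0,1.]])
    z=d['range_z']; h,w=z.shape
    uv=np.stack(np.meshgrid(np.arange(w),np.arange(h)),-1).reshape(-1,1,2).astype(np.float64)
    p=cv2.undistortPoints(uv,K,np.array(d['distortion'])).reshape(h,w,2)
    c=np.stack([p[...,0]*z,-p[...,1]*z,-z],-1)
    T=np.linalg.inv(np.array(d['camera_from_world'])); d['xyz']=c@T[:3,:3].T+T[:3,3]; d['xyz'][z==0]=np.nan
    return d
def save(d,f,crop=None,s=1):
    im=d['image'][...,::-1]
    if crop: a,b,c,e=crop; im=im[b:e,a:c]
    cv2.imwrite('pics/'+f,cv2.resize(im,None,fx=s,fy=s))
E
python3 - <<'E'
from h import *
print(status.observe(), robot.pinch_z)
for n in('top','side'):
    d=cam(n); save(d,n+'0.png'); np.save(n+'_xyz.npy',d['xyz']); np.save(n+'_im.npy',d['image'])
    X=d['xyz']; im=d['image'].astype(int); r,g,b=im[...,0],im[...,1],im[...,2]
    for nm,m in(('red',(r>g*1.8)&(r>b*1.8)&(r>60)),('green',(g>r*1.4)&(g>b*1.3)&(g>50)),('blue',(b>r*1.5)&(b>g*1.2)&(b>60))):
        m=m.astype(np.uint8); k,l,s,c=cv2.connectedComponentsWithStats(m)
        for i in range(1,k):
            if s[i,4]>25:
                P=X[l==i]; P=P[~np.isnan(P[:,0])]
                print(n,nm,s[i],c[i].round(), len(P) and np.percentile(P,[2,50,98],axis=0).round(3).tolist())
E
```

```text
{'time': 0.0, 'qpos': array([ 1.01201315e+00,  3.42712233e-01,  1.52502804e+00, -4.93862143e-06,
        1.27541732e+00, -1.46011366e-01]), 'qvel': array([ 0.00142875,  0.00055844,  0.00086672, -0.0003023 , -0.00109923,
        0.00074516]), 'joint_efforts': array([-1.50230029e-03, -4.31237984e+01, -2.44220102e+01,  7.17254123e-02,
        5.59319579e-02, -8.06133494e-05]), 'tool_pos': array([0.21036571, 0.48055349, 0.22604657]), 'tool_rot': array([-1.57234530e+00,  2.23014733e-04, -4.12770537e-01]), 'contact_force': array([-0.93188497, -0.53935009,  0.1900297 ]), 'torque': array([ 0.01565826, -0.03530624, -0.01069875]), 'opening': 0.09186317579120905} 0.0188
top red [ 339  237   41   26 1021] [359. 250.] [[0.445, -0.237, 0.014], [0.47, -0.197, 0.063], [0.497, -0.16, 0.069]]
top green [419 214  26  38 895] [432. 233.] [[0.465, -0.387, 0.016], [0.502, -0.357, 0.054], [0.542, -0.335, 0.061]]
top blue [ 337  173   40   26 1011] [356. 185.] [[0.583, -0.237, 0.015], [0.607, -0.197, 0.063], [0.636, -0.16, 0.07]]
top blue [137 230  28  27 616] [151. 243.] [[0.467, 0.21, 0.087], [0.491, 0.23
[... 1284 characters left out ...]
, 0.101]]
side blue [  0 151  16   9  41] [  7. 155.] [[0.158, 0.656, -0.016], [0.182, 0.703, 0.065], [0.21, 0.918, 0.076]]
side blue [  5 162  15   8  42] [ 12. 166.] [[0.157, 0.575, -0.056], [0.185, 0.702, 0.029], [0.207, 0.92, 0.078]]
side blue [171 172  24  37 743] [183. 190.] [[0.46, 0.206, 0.017], [0.479, 0.216, 0.067], [0.509, 0.257, 0.092]]
side blue [  0 184  16  14 153] [  6. 191.] [[0.114, 0.446, 0.005], [0.137, 0.586, 0.008], [0.153, 0.626, 0.091]]
side blue [  3 197  15   8  79] [ 11. 201.] [[0.085, -0.006, 0.005], [0.138, 0.519, 0.008], [0.146, 0.543, 0.267]]
side blue [ 315  240   46   41 1159] [337. 260.] [[0.578, -0.24, 0.017], [0.593, -0.215, 0.053], [0.629, -0.162, 0.066]]
```

View pics/top0.png

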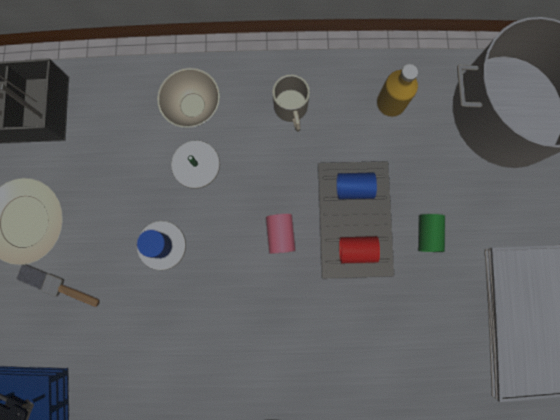

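View pics/side0.png

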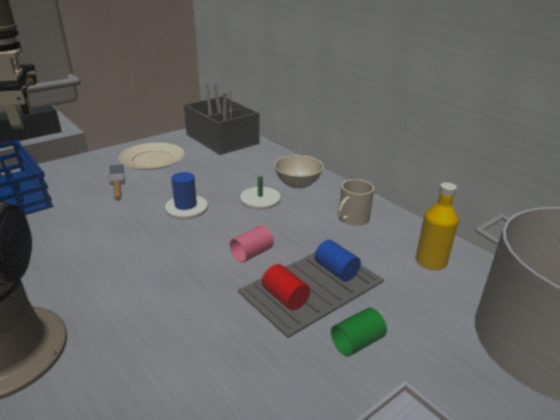

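The top view shows the red tumbler at about (359,250) in the near cradle, with pink and green decoys beside it. The free stand is at (195,164), with its peg at (193,160). Next I'll work out the exact poses.

```bash
python3 - <<'E'
from h import *
for n in('top','side'):
    X=np.load(n+'_xyz.npy'); im=np.load(n+'_im.npy').astype(int); r,g,b=im[...,0],im[...,1],im[...,2]
    m=(r>g*1.8)&(r>b*1.8)&(r>60)
    if n=='top': m&=X[...,2]>.045
    P=X[m&(abs(X[...,0]-.47)<.06)&(abs(X[...,1]+.2)<.07)]
    # cylinder fit: axis through c, horizontal yaw a, radius .029, z .037
    from scipy.optimize import least_squares
    def f(p):
        ax=np.array([np.cos(p[1]),np.sin(p[1])]); d=(P[:,:2]-[p[0],-.2])@[ax[1],-ax[0]]
        return np.hypot(d,P[:,2]-p[2])-.029
    s=least_squares(f,[.47,1.57,.037],loss='soft_l1',f_scale=.002); a=s.x[1]; t=(P[:,:2]-[s.x[0],-.2])@[np.cos(a),np.sin(a)]
    print(n,'red x0,yaw,z',s.x.round(4),'rms',np.sqrt(np.mean(s.fun**2)).round(4),'along',np.percentile(t,[1,5,50,95,99]).round(4)-.2)
    # disc
    q=(abs(X[...,0]-.67)<.08)&(abs(X[...,1]-.153)<.08)&(abs(X[...,2]-.012)<.006)&(im.min(-1)>115)
    u8=q.astype(np.uint8); k,l,st,_=cv2.connectedComponentsWithStats(u8); q=l==1+st[1:,4].argmax()
    D=X[q]; c,rad=cv2.minEnclosingCircle(D[:,:2].astype(np.float32)); 
    el=cv2.fitEllipse(D[cv2.convexHull(D[:,:2].astype(np.float32),returnPoints=False)[:,0],:2].astype(np.float32)) 
    G=X[(abs(X[...,0]-.67)<.04)&(abs(X[...,1]-.153)<.04)&(X[...,2]>.03)]
    print(n,'disc',c,rad,el,len(D),np.median(D[:,2]),'peg',np.median(G,0),len(G))
    d=np.load(n+'_im.npy')
    crop=d[225:275,315:405] if n=='top' else d[240:320,230:330]
    cv2.imwrite(f'pics/{n}c.png',cv2.resize(crop[...,::-1],None,fx=4,fy=4,interpolation=cv2.INTER_CUBIC))
a=cv2.imread('pics/topc.png'); b=cv2.imread('pics/sidec.png'); o=np.zeros((max(len(a),len(b)),a.shape[1]+b.shape[1],3),np.uint8); o[:len(a),:a.shape[1]]=a; o[:len(b),a.shape[1]:]=b; cv2.imwrite('pics/crop1.png',o)
E
```

```text
top red x0,yaw,z [0.4712 1.5873 0.0379] rms 0.0017 along [-0.2382 -0.2351 -0.1989 -0.1623 -0.1593]
top disc (0.6744784116744995, 0.1587645262479782) 0.05550214648246765 ((0.6746333837509155, 0.15869200229644775), (0.10874984413385391, 0.10985736548900604), 153.19708251953125) 1674 0.012847167530611436 peg [0.67065754 0.15566431 0.06418796] 53
side red x0,yaw,z [0.4683 1.5712 0.0361] rms 0.007 along [-0.2411 -0.2402 -0.2176 -0.1671 -0.1613]
side disc (0.6711867451667786, 0.15604501962661743) 0.05720309168100357 ((0.670403003692627, 0.1564866453409195), (0.1073233038187027, 0.11144557595252991), 127.37787628173828) 610 0.010166534900827306 peg [0.66707583 0.15346609 0.05170308] 79
```

View pics/crop1.png

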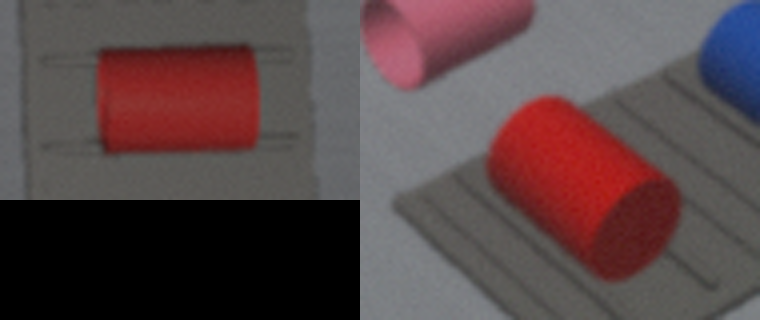

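```bash
cat >> h.py <<'E'
def frame(d,z):
    d=np.array(d,float);z=np.array(z,float); z-=d*(d@z)/(d@d); d/=np.linalg.norm(d); z/=np.linalg.norm(z)
    return np.stack([np.cross(d,z),d,z],1)
def rows(*tg):
    s=status.observe(); R0=R.from_euler('xyz',s['tool_rot']).as_matrix()
    for p,M in tg:
        dp=R0.T@(np.array(p)-s['tool_pos'])*100; w=R.from_matrix(R0.T@M).as_rotvec()
        print(dp.round(2).tolist(),w.round(3).tolist(),'n',np.linalg.norm(dp)/5,np.degrees(np.linalg.norm(w))/8.59)
c,s_=np.cos(np.radians(40)),np.sin(np.radians(40))
RG=frame([-.016*s_,s_,-c],[1,.016,0]); RD=frame([0,0,-1],[1,0,0])
PG=np.array([.471,-.211,.040])+.0188*RG[:,1]
E
python3 - <<'E'
from h import *
rows(([.46,.10,.28],RD),(PG-.22*RG[:,1],RG),(PG-.1*RG[:,1],RG),(PG,RG))
E
```

```text
[38.13, -5.36, -24.86] [0.001, 1.158, 0.001] n 9.166395358075189 7.724223436236059
[56.99, 3.28, -64.66] [0.399, 1.093, 0.62] n 17.250222813138656 8.793470246458906
[53.79, 12.46, -57.63] [0.399, 1.093, 0.62] n 15.961490990975284 8.793470246458906
[51.11, 20.11, -51.77] [0.399, 1.093, 0.62] n 15.096413512764048 8.793470246458906
```

```bash
python3 -m pendant '[[[19,-2.7,-12.4,0,0.58,0,9.18],[38.1,-5.4,-24.9,0,1.158,0,9.18],[38.1,-5.4,-24.9,0,1.158,0,9.18],[38.1,-5.4,-24.9,0,1.158,0,9.18],[38.1,-5.4,-24.9,0,1.158,0,9.18],[38.1,-5.4,-24.9,0,1.158,0,9.18],[38.1,-5.4,-24.9,0,1.158,0,9.18],[38.1,-5.4,-24.9,0,1.158,0,9.18],[38.1,-5.4,-24.9,0,1.158,0,9.18],[38.1,-5.4,-24.9,0,1.158,0,9.18],[38.1,-5.4,-24.9,0,1.158,0,9.18],[38.1,-5.4,-24.9,0,1.158,0,9.18]]]' 15
python3 - <<'E'
from h import *
print(status.observe()['qpos'])
rows(([.46,.10,.28],RD),(PG-.22*RG[:,1],RG))
E
```

```text
time: 1.3
tool_pos: [0.4589, 0.1008, 0.2803]
tool_rot: [-1.572, 0.001, -1.57]
contact_force: [-0.3, -0.7, -0.1]
opening: 0.0919
[5.24495474e-02 2.00934011e-01 1.56872019e+00 7.20563884e-04
 1.37329690e+00 5.19589472e-02]
[0.08, 0.03, 0.11] [0.001, 0.0, -0.001] n 0.028311822606499216 0.010474479582403565
[44.12, 8.58, 1.42] [-0.004, -0.015, 0.698] n 8.993959047607907 4.653822319052114
```

```bash
python3 -m pendant '[[[44.1,8.6,1.4,0,-0.015,0.698,9.18],[44.1,8.6,1.4,0,-0.015,0.698,9.18],[44.1,8.6,1.4,0,-0.015,0.698,9.18],[44.1,8.6,1.4,0,-0.015,0.698,9.18],[44.1,8.6,1.4,0,-0.015,0.698,9.18],[44.1,8.6,1.4,0,-0.015,0.698,9.18],[44.1,8.6,1.4,0,-0.015,0.698,9.18],[44.1,8.6,1.4,0,-0.015,0.698,9.18],[44.1,8.6,1.4,0,-0.015,0.698,9.18],[44.1,8.6,1.4,0,-0.015,0.698,9.18],[44.1,8.6,1.4,0,-0.015,0.698,9.18],[44.1,8.6,1.4,0,-0.015,0.698,9.18],[44.1,8.6,1.4,0,-0.015,0.698,9.18],[44.1,8.6,1.4,0,-0.015,0.698,9.18]]]'
python3 - <<'E'
from h import *
print(status.observe()['qpos'])
rows((PG-.22*RG[:,1],RG),(PG-.06*RG[:,1],RG),(PG,RG))
E
```

```text
time: 2.7
tool_pos: [0.4743, -0.3394, 0.1957]
tool_rot: [-1.564, 0.697, -1.55]
contact_force: [-0.6, 0.0, -0.5]
opening: 0.0913
[-0.95743261  0.79625548  1.02031792  0.39623835  1.90312789 -0.95723636]
[0.17, 0.06, -0.12] [-0.004, 0.003, 0.001] n 0.043270907237887055 0.03739366727213074
[0.16, 16.06, -0.19] [-0.004, 0.003, 0.001] n 3.212518174263247 0.03739366727213074
[0.15, 22.06, -0.22] [-0.004, 0.003, 0.001] n 4.412445270276005 0.03739366727213074
```

Reachable. I'll approach to 6 cm short of the grasp and look.

```bash
python3 -m pendant '[[[0.15,4,-0.1,0,0,0,9.18],[0.15,8,-0.1,0,0,0,9.18],[0.15,12,-0.1,0,0,0,9.18],[0.15,16,-0.2,0,0,0,9.18],[0.15,16,-0.2,0,0,0,9.18],[0.15,16,-0.2,0,0,0,9.18]]]'
python3 - <<'E'
from h import *
d=cam('top'); save(d,'t1.png',(300,190,420,300),3); a=cv2.imread('pics/t1.png')
d=cam('side'); save(d,'s1.png',(200,180,360,340),3); b=cv2.imread('pics/s1.png')
o=np.zeros((480,840,3),np.uint8); o[:330,:360]=a; o[:480,360:]=b; cv2.imwrite('pics/m1.png',o[:,:]if 0 else cv2.resize(o,(798,456)))
rows((PG-.06*RG[:,1],RG),(PG,RG))
E
```

```text
time: 3.3
tool_pos: [0.4712, -0.2386, 0.0718]
tool_rot: [-1.564, 0.698, -1.551]
contact_force: [0.5, -0.9, -0.1]
opening: 0.0917
[-0.17, 0.26, -0.03] [-0.007, 0.003, 0.003] n 0.06284112985689758 0.05429604294947085
[-0.19, 6.26, -0.07] [-0.007, 0.003, 0.003] n 1.253052658026546 0.05429604294947085
```

View pics/m1.png

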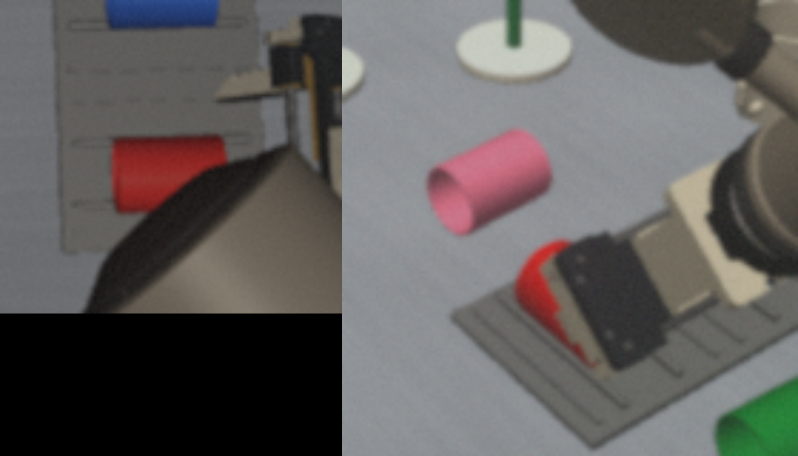

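The crops show the fingers straddling the tumbler: the far finger at (245,85) in the left crop is between the cradles, and the near one is at (610,310) on the right. I'll go on in and close.

```bash
python3 -m pendant '[[[-0.1,2,0,0,0,0,9.18],[-0.1,4,0,0,0,0,9.18],[-0.2,6.2,0,0,0,0,9.18],[-0.2,6.2,0,0,0,0,9.18],[-0.2,6.2,0,0,0,0,9.18]]]'
python3 -m pendant '[[[0,0,0,0,0,0,5],[0,0,0,0,0,0,5],[0,0,0,0,0,0,5],[0,0,0,0,0,0,5],[0,0,0,0,0,0,5],[0,0,0,0,0,0,5],[0,0,0,0,0,0,5],[0,0,0,0,0,0,5]]]' 15
```

```text
time: 3.9
tool_pos: [0.4712, -0.1992, 0.0259]
tool_rot: [-1.562, 0.696, -1.552]
contact_force: [0.0, -0.3, -0.1]
opening: 0.0917
time: 4.7
tool_pos: [0.4706, -0.1981, 0.025]
tool_rot: [-1.564, 0.698, -1.553]
contact_force: [0.5, -0.2, 1.8]
opening: 0.0566
```

```bash
cat >> h.py <<'E'
s0=R.from_euler('xyz',[-1.564,.698,-1.553]).as_matrix()
CT=s0.T@(np.array([.471,-.199,.038])-[.4706,-.1981,.025]); AT=s0.T@np.array([-.0125,1,0])  # cup centre & axis in tool
def place(foot,h,az):   # TCP pose: cup inverted, centre h above foot, approach azimuth az
    r=np.array([np.cos(az),np.sin(az),0]); M=frame(c*r+[0,0,-s_],[-r[1],r[0],0])
    M=R.align_vectors([[0,0,-1],M[:,2]],[AT,[0,0,1]],weights=[1e4,1])[0].as_matrix()
    return np.array(foot)+[0,0,h]-M@CT,M
E
python3 - <<'E'
from h import *
s=status.observe(); R0=R.from_euler('xyz',s['tool_rot']).as_matrix()
print(CT,AT,(R0.T@[0,0,18]).round(2))
f=[.673,.157,.012]
for az in(.1,.23):
  p,M=place(f,.15,az); print(p,M.round(2).tolist()); rows(([.45,-.15,.26],M),(p,M))
E
```

```text
[-0.00766007 -0.01053973  0.00045556] [-0.76617819  0.64274907  0.00092909] [-11.57 -13.79   0.09]
[0.68597843 0.15784349 0.16109507] [[0.64, 0.76, -0.1], [0.06, 0.08, 1.0], [0.77, -0.64, -0.0]]
[-18.81, -14.91, -1.87] [0.152, -1.792, -1.164] n 4.814994116145097 14.288928706795549
[-35.71, 12.34, 22.1] [0.152, -1.792, -1.164] n 8.75405423872944 14.288928706795549
[0.68575957 0.15951882 0.16109507] [[0.63, 0.75, -0.23], [0.15, 0.17, 0.97], [0.77, -0.64, -0.0]]
[-18.81, -14.91, -1.87] [0.164, -1.925, -1.096] n 4.814994116145097 14.812258178297764
[-35.84, 12.45, 22.08] [0.164, -1.925, -1.096] n 8.779176369396307 14.812258178297764
```

```bash
python3 -m pendant '[[[-0.6,-0.7,0,0,0,0,5],[-1.9,-2.3,0,0,0,0,5],[-4.5,-5.4,0,0,0,0,5],[-7.1,-8.4,0,0,0,0,5],[-9.6,-11.5,0,0,0,0,5],[-12.9,-15.3,0,0,0,0,5],[-12.9,-15.3,0,0,0,0,5],[-12.9,-15.3,0,0,0,0,5]]]'
python3 - <<'E'
from h import *
f=[.673,.157,.012]
p,M=place(f,.15,.12); rows(([.50,-.05,.28],M),(p,M))
E
```

```text
time: 5.5
tool_pos: [0.4697, -0.1976, 0.2262]
tool_rot: [-1.562, 0.696, -1.551]
contact_force: [-0.0, 0.7, -0.4]
opening: 0.0567
[-14.73, 5.31, 3.28] [0.154, -1.811, -1.151] n 3.1998617930572792 14.351866012164285
[-22.8, 27.71, 22.08] [0.154, -1.811, -1.151] n 8.426670153783522 14.351866012164285
```

```bash
python3 -m pendant '[[[-3,1,0.7,0.03,-0.3,-0.19,5],[-6,2,1.4,0.05,-0.6,-0.38,5],[-9,3,2,0.08,-0.9,-0.57,5],[-12,4,2.7,0.1,-1.2,-0.76,5],[-14.7,5.3,3.3,0.13,-1.5,-0.95,5],[-14.7,5.3,3.3,0.154,-1.811,-1.151,5],[-14.7,5.3,3.3,0.154,-1.811,-1.151,5],[-14.7,5.3,3.3,0.154,-1.811,-1.151,5],[-14.7,5.3,3.3,0.154,-1.811,-1.151,5],[-14.7,5.3,3.3,0.154,-1.811,-1.151,5],[-14.7,5.3,3.3,0.154,-1.811,-1.151,5],[-14.7,5.3,3.3,0.154,-1.811,-1.151,5],[-14.7,5.3,3.3,0.154,-1.811,-1.151,5],[-14.7,5.3,3.3,0.154,-1.811,-1.151,5],[-14.7,5.3,3.3,0.154,-1.811,-1.151,5],[-14.7,5.3,3.3,0.154,-1.811,-1.151,5],[-14.7,5.3,3.3,0.154,-1.811,-1.151,5],[-14.7,5.3,3.3,0.154,-1.811,-1.151,5]]]'
python3 - <<'E'
from h import *
print(status.observe()['qpos'])
f=[.673,.157,.012]
p,M=place(f,.15,.12); rows(([.50,-.05,.28],M),(p,M))
E
```

```text
time: 7.3
tool_pos: [0.5002, -0.0492, 0.2807]
tool_rot: [-1.57, -0.864, 0.119]
contact_force: [1.1, -0.3, -0.3]
opening: 0.0562
[-0.57727065 -0.07255231  2.20161683  1.11078275  0.57654274 -3.10553542]
[-0.08, 0.02, -0.08] [-0.001, -0.001, -0.009] n 0.021673477491634858 0.05900213204485426
[4.48, 23.68, 18.36] [-0.001, -0.001, -0.009] n 6.058760466225299 0.05900213204485426
```

```bash
python3 -m pendant '[[[0.7,3.9,3,0,0,-0.009,5],[1.4,7.9,6.1,0,0,-0.009,5],[2.2,11.8,9.1,0,0,-0.009,5],[2.9,15.8,12.2,0,0,-0.009,5],[3.7,19.7,15.3,0,0,-0.009,5],[4.5,23.7,18.4,0,0,-0.009,5],[4.5,23.7,18.4,0,0,-0.009,5],[4.5,23.7,18.4,0,0,-0.009,5],[4.5,23.7,18.4,0,0,-0.009,5],[4.5,23.7,18.4,0,0,-0.009,5],[4.5,23.7,18.4,0,0,-0.009,5],[4.5,23.7,18.4,0,0,-0.009,5]]]'
python3 - <<'E'
from h import *
print(status.observe()['qpos'])
f=[.673,.157,.012]
p,M=place(f,.15,.12); rows((p,M))
d=cam('top'); save(d,'t2.png',(130,90,260,250),3); a=cv2.imread('pics/t2.png'); T=d
d=cam('side'); save(d,'s2.png',(190,80,320,240),3); b=cv2.imread('pics/s2.png'); cv2.imwrite('pics/m2.png',np.hstack([a,b]))
for d in(T,d):
    X=d['xyz']; im=d['image'].astype(int); r,g,bb=im[...,0],im[...,1],im[...,2]
    P=X[(r>g*1.8)&(r>bb*1.8)&(r>50)&(X[...,2]>.08)]; print(len(P),np.percentile(P,[2,50,98],axis=0).round(3).tolist() if len(P) else '')
E
```

```text
time: 8.5
tool_pos: [0.694, 0.092, 0.1996]
tool_rot: [-1.454, -0.848, 0.114]
contact_force: [0.3, 0.2, -0.4]
opening: 0.0566
[-0.10430699  0.40048871  1.87123523  1.39155904  0.28300998 -3.10471943]
[-2.92, 3.27, 6.32] [-0.113, -0.006, -0.025] n 1.537946834390538 0.7702038102019301
733 [[0.656, 0.06, 0.213], [0.684, 0.087, 0.241], [0.71, 0.112, 0.247]]
242 [[0.623, 0.028, 0.163], [0.658, 0.072, 0.178], [0.685, 0.095, 0.218]]
```

View pics/m2.png

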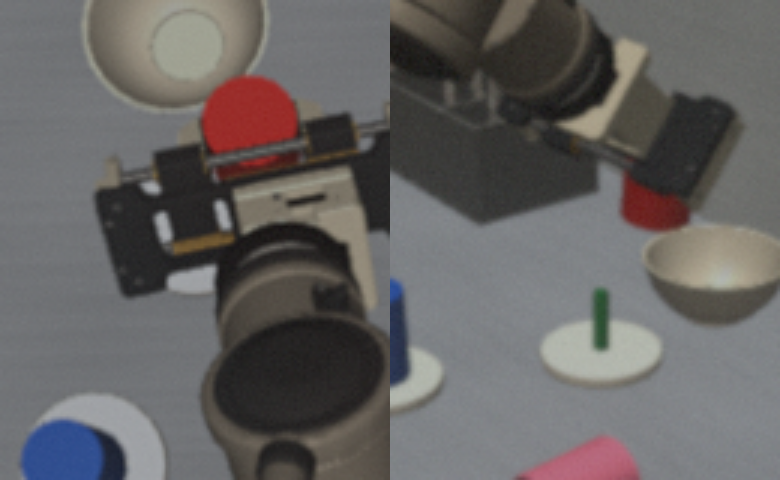

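The side view shows the tumbler mouth down at about (655,205), held high and short of the peg at (600,318). Joints 5 and 6 are at their limits, so I'll fit the arm's kinematics from the recorded states and choose a better approach azimuth.

```bash
cat > kin.py <<'E'
from h import *
from scipy.optimize import least_squares
Ry=lambda a:R.from_euler('y',a); Rz=lambda a:R.from_euler('z',a)
# flange->tool const: approach(+z flange)=y_tool
def ori(q): return (Rz(q[0])*Ry(q[1]+q[2])*Rz(q[3])*Ry(q[4])*Rz(q[5])).as_matrix()
def pos(q,k):
    L,h,x0,y0,l2,e,l3=k
    v=np.array([x0,y0,h])+Ry(q[1]).apply([0,0,l2])+Ry(q[1]+q[2]).apply([e,0,l3])
    return Rz(q[0]).apply(v)+L*ori(q)[:,2]
S=[([1.01201,.342712,1.525028,0,1.275417,-.146011],[.21036571,.48055349,.22604657],[-1.5723453,.000223,-.4127705]),
([.05245,.200934,1.56872,.00072,1.373297,.051959],[.4589,.1008,.2803],[-1.572,.001,-1.57]),
([-.957433,.796255,1.020318,.396238,1.903128,-.957236],[.4743,-.3394,.1957],[-1.564,.697,-1.55]),
([-.577271,-.072552,2.201617,1.110783,.576543,-3.105535],[.5002,-.0492,.2807],[-1.57,-.864,.119]),
([-.104307,.400489,1.871235,1.391559,.28301,-3.104719],[.694,.092,.1996],[-1.454,-.848,.114])]
K=least_squares(lambda k:np.concatenate([pos(q,k)-p for q,p,_ in S]),[.25,.3,0,0,.4,0,.35])
C=ori(S[0][0]).T@R.from_euler('xyz',S[0][2]).as_matrix()
Q=np.radians([-145,145]); lo=np.array([-2.53,-.77,.04,-1,.28,-3.11]);hi=np.array([2.53,2.02,2.7,4.14,2.66,3.11])
def ik(p,M,q0):
    f=lambda q:np.r_[(pos(q,K.x)-p)*10,R.from_matrix((ori(q)@C).T@M).as_rotvec()*2]
    s=least_squares(f,np.clip(q0,lo+.01,hi-.01),bounds=(lo,hi)); return s.x,np.abs(s.fun).max()
E
python3 - <<'E'
from kin import *
print(K.x.round(4),np.abs(K.fun).max().round(4))
print(C.round(3)); print([np.degrees(np.linalg.norm(R.from_matrix((ori(q)@C).T@R.from_euler('xyz',e).as_matrix()).as_rotvec())).round(2) for q,_,e in S])
f=[.673,.157,.012]; rng=np.random.default_rng(0)
for az in np.arange(-1.6,1.9,.25):
    seen=[]
    p,M=place(f,.04,az)
    for i in range(12):
        q,e=ik(p,M,rng.uniform(lo,hi))
        if e<1e-3 and not any(np.allclose(q,o,atol=.05) for o in seen):
            seen.append(q); 
            p2,_=place(f,.13,az); q2,e2=ik(p2,M,q); print(az.round(2),q.round(2),'up',q2.round(2),e2<1e-3,'margin',np.minimum(np.minimum(q-lo,hi-q),np.minimum(q2-lo,hi-q2)).min().round(2))
E
```

```text
[ 3.181e-01  2.231e-01 -1.000e-04  7.640e-02  5.062e-01  4.660e-02
  3.798e-01] 0.0
[[-0.  0. -1.]
 [-1. -0.  0.]
 [-0.  1.  0.]]
[np.float64(0.0), np.float64(0.03), np.float64(0.04), np.float64(0.01), np.float64(0.03)]
-1.6 [ 0.42  1.1   0.89 -0.76  1.61  0.6 ] up [ 0.42  1.    0.85 -0.77  1.71  0.51] True margin 0.23
-1.35 [ 0.45  1.01  1.12 -0.86  1.38  0.56] up [ 0.45  0.9   1.08 -0.85  1.47  0.45] True margin 0.14
-1.1 [ 0.45  0.92  1.33 -1.    1.15  0.54] up [ 0.45  0.8   1.29 -0.95  1.23  0.41] True margin 0.0
-0.1 [0.22 0.7  1.93 3.8  0.41 1.17] up [0.22 0.53 1.9  4.14 0.28 0.79] False margin 0.0
0.15 [0.1  0.69 1.97 3.05 0.39 1.63] up [0.09 0.52 1.97 2.96 0.28 1.71] False margin 0.0
0.4 [-0.02  0.69  1.96  2.36  0.46  2.01] up [-0.02  0.51  1.92  1.92  0.34  2.49] True margin 0.06
0.65 [-0.12  0.71  1.9   1.84  0.59  2.26] up [-0.12  0.54  1.86  1.51  0.56  2.65] True margin 0.28
0.9 [-0.19  0.75  1.78  1.46  0.75  2.41] up [-0.19  0.59  1.74  1.26  0.79  2.68] True margin 0.43
1.15 [-0.22  0.8   1.63  1.19  0.95  2.48] up [-0.22  0.66  1.59  1.08  1.02  2.67] True margin 0.44
1.4 [-0.23  0.87  1.45  0.99  1.15  2.49] up [-0.23  0.75  1.41  0.94  1.25  2.64] True margin 0.47
1.65 [-0.22  0.95  1.25  0.85  1.37  2.48] up [-0.22  0.84  1.21  0.83  1.47  2.59] True margin 0.52
```

```bash
python3 - <<'E'
from kin import *
f=[.673,.157,.012]; g=[.42,1.,.85,-.77,1.71,.51]
for az in(-1.5,-1.7,-1.9,-2.1):
    for h in(.04,.15,.2):
        q,e=ik(*place(f,h,az),g); print(az,h,q.round(2),e<1e-3)
p,M=place(f,.15,-1.7); qg,e=ik(p,M,g); s=status.observe(); q0=s['qpos']
R0=R.from_euler('xyz',s['tool_rot']).as_matrix(); last=R0
for t in np.linspace(0,1,21)[1:]:
    q=q0+t*(qg-q0); P=pos(q,K.x); O=ori(q)@C
    rot=R.from_matrix(R0.T@O).as_rotvec()
    print(t.round(2),[*(R0.T@(P-s['tool_pos'])*100).round(1).tolist(),*rot.round(3).tolist()],'tcp',P.round(2),'d',O[:,1].round(2),'step',np.degrees(R.from_matrix(last.T@O).magnitude()).round(1)); last=O
E
```

```text
-1.5 0.04 [ 0.43  1.06  0.98 -0.8   1.52  0.58] True
-1.5 0.15 [ 0.43  0.94  0.93 -0.8   1.64  0.46] True
-1.5 0.2 [ 0.43  0.9   0.88 -0.81  1.71  0.39] True
-1.7 0.04 [ 0.41  1.14  0.8  -0.73  1.71  0.63] True
-1.7 0.15 [ 0.41  1.03  0.73 -0.75  1.84  0.51] True
-1.7 0.2 [ 0.41  0.99  0.67 -0.77  1.9   0.44] True
-1.9 0.04 [ 0.37  1.23  0.59 -0.66  1.9   0.67] True
-1.9 0.15 [ 0.37  1.13  0.51 -0.71  2.04  0.55] True
-1.9 0.2 [ 0.37  1.1   0.44 -0.75  2.11  0.48] True
-2.1 0.04 [ 0.34  1.32  0.36 -0.61  2.1   0.73] True
-2.1 0.15 [ 0.34  1.25  0.24 -0.69  2.25  0.58] True
-2.1 0.2 [ 0.34  1.26  0.09 -0.78  2.36  0.45] True
0.05 [0.8, 1.6, 3.4, 0.089, 0.054, 0.023] tcp [0.7  0.13 0.2 ] d [ 0.69  0.28 -0.66] step 6.1
0.1 [1.0, 2.9, 6.7, 0.167, 0.108, 0.068] tcp [0.71 0.16 0.19] d [ 0.64  0.36 -0.68] step 6.1
0.15 [0.6, 3.9, 9.7, 0.231, 0.162, 0.134] tcp [0.71 0.19 0.19] d [ 0.58  0.42 -0.7 ] step 6.1
0.2 [-0.3, 4.8, 12.2, 0.275, 0.215, 0.217] tcp [0.7  0.22 0.18] d [ 0.51  0.46 -0.73] step 6.2
0.25 [-1.5, 5.5, 14.4, 0.297, 0.268, 0.312] tcp [0.69 0.24 0.16] d [ 0.43  0.48 -0.77] step 
[... 751 characters left out ...]
-0.02 -1.  ] step 9.6
0.7 [-11.9, 6.7, 11.7, -0.614, 0.756, 0.825] tcp [0.64 0.21 0.08] d [-0.11 -0.14 -0.98] step 10.1
0.75 [-11.4, 6.4, 10.0, -0.788, 0.821, 0.757] tcp [0.65 0.19 0.08] d [-0.12 -0.26 -0.96] step 10.7
0.8 [-10.5, 5.9, 8.5, -0.957, 0.89, 0.654] tcp [0.65 0.18 0.09] d [-0.13 -0.37 -0.92] step 11.3
0.85 [-9.3, 5.2, 7.2, -1.117, 0.962, 0.516] tcp [0.66 0.17 0.1 ] d [-0.12 -0.48 -0.87] step 11.8
0.9 [-7.7, 4.3, 6.2, -1.26, 1.038, 0.345] tcp [0.66 0.16 0.12] d [-0.12 -0.58 -0.8 ] step 12.4
0.95 [-5.9, 3.2, 5.5, -1.382, 1.117, 0.143] tcp [0.67 0.15 0.14] d [-0.11 -0.68 -0.73] step 12.9
1.0 [-4.0, 1.9, 5.3, -1.477, 1.197, -0.087] tcp [0.67 0.14 0.16] d [-0.1  -0.76 -0.64] step 13.4
```

```bash
python3 - <<'E'
from kin import *
f=[.673,.157,.012]; g=[.42,1.,.85,-.77,1.71,.51]
qg,_=ik(*place(f,.15,-1.7),g); qm,e=ik([.52,.08,.34],RD,[.05,.2,1.57,0,1.37,.05]); print(qm,e)
s=status.observe(); q0=s['qpos']
for a,b,n in((q0,qm,9),(qm,qg,6)):
  if a is q0: R0=R.from_euler('xyz',s['tool_rot']).as_matrix(); P0=s['tool_pos']
  else: R0=ori(a)@C; P0=pos(a,K.x)
  last=R0
  for t in np.linspace(0,1,n+1)[1:]:
    q=a+t*(b-a); P=pos(q,K.x); O=ori(q)@C
    cz=(P+O@CT)[2]
    print([*(R0.T@(P-P0)*100).round(1).tolist(),*R.from_matrix(R0.T@O).as_rotvec().round(3).tolist()],'tcp',P.round(2),'cupz',cz.round(2),'d',O[:,1].round(2),'step',np.degrees(R.from_matrix(last.T@O).magnitude()).round(1)); last=O
E
```

```text
[6.95091917e-03 2.83245121e-01 1.29917705e+00 4.60004868e-06
 1.55916918e+00 6.95586148e-03] 1.7049122636271547e-13
[2.7, -0.7, 4.5, 0.132, 0.166, 0.012] tcp [0.7  0.14 0.23] cupz 0.23 d [ 0.69  0.33 -0.64] step 12.2
[3.9, -2.0, 8.4, 0.233, 0.33, 0.088] tcp [0.69 0.17 0.25] cupz 0.25 d [ 0.63  0.43 -0.65] step 11.8
[3.9, -3.8, 11.3, 0.281, 0.493, 0.212] tcp [0.67 0.2  0.26] cupz 0.27 d [ 0.53  0.49 -0.69] step 12.0
[3.1, -5.9, 12.9, 0.261, 0.657, 0.36] tcp [0.65 0.21 0.27] cupz 0.28 d [ 0.43  0.5  -0.75] step 12.7
[1.8, -8.3, 13.1, 0.166, 0.828, 0.504] tcp [0.62 0.2  0.28] cupz 0.29 d [ 0.33  0.47 -0.82] step 13.8
[0.4, -11.0, 12.0, -0.002, 1.007, 0.618] tcp [0.59 0.19 0.28] cupz 0.3 d [ 0.23  0.4  -0.89] step 15.2
[-0.6, -14.2, 9.8, -0.231, 1.199, 0.676] tcp [0.57 0.16 0.3 ] cupz 0.31 d [ 0.14  0.29 -0.95] step 16.8
[-1.1, -17.8, 6.8, -0.503, 1.403, 0.657] tcp [0.54 0.12 0.31] cupz 0.33 d [ 0.07  0.15 -0.99] step 18.6
[-1.0, -22.1, 3.4, -0.796, 1.619, 0.545] tcp [0.52 0.08 0.34] cupz 0.35 d [ 0.  0. -1.] step 20.4
[0.3, 2.9, 3.0, -0.066, 0.016, -0.131] tcp [0.55 0.08 0.31] cupz 0.32 d [-0.07 -0.13 -0.99] step 8.4
[0.0, 5.9, 5.9, -0.111, 0.034, -0.271] tcp [0.58 0.08 0.28] cupz 0.29 d [-0.11 -0.27 -0.96] step 8.5
[-0.7, 8.9, 8.7, -0.133, 0.053, -0.418] tcp [0.61 0.09 0.25] cupz 0.26 d [-0.14 -0.4  -0.91] step 8.6
[-2.1, 11.9, 11.3, -0.133, 0.075, -0.569] tcp [0.63 0.1  0.22] cupz 0.23 d [-0.15 -0.53 -0.83] step 8.7
[-4.0, 14.9, 13.4, -0.108, 0.097, -0.721] tcp [0.65 0.12 0.19] cupz 0.19 d [-0.13 -0.65 -0.75] step 8.9
[-6.4, 17.9, 15.1, -0.057, 0.12, -0.871] tcp [0.67 0.14 0.16] cupz 0.16 d [-0.1  -0.76 -0.64] step 9.1
```

```bash
python3 -m pendant '[[[2.7,-0.7,4.5,0.132,0.166,0.012,5],[2.7,-0.7,4.5,0.132,0.166,0.012,5],[3.9,-2,8.4,0.233,0.33,0.088,5],[3.9,-2,8.4,0.233,0.33,0.088,5],[3.9,-3.8,11.3,0.281,0.493,0.212,5],[3.9,-3.8,11.3,0.281,0.493,0.212,5],[3.1,-5.9,12.9,0.261,0.657,0.36,5],[3.1,-5.9,12.9,0.261,0.657,0.36,5],[1.8,-8.3,13.1,0.166,0.828,0.504,5],[1.8,-8.3,13.1,0.166,0.828,0.504,5],[0.4,-11,12,0,1.007,0.618,5],[0.4,-11,12,0,1.007,0.618,5],[-0.6,-14.2,9.8,-0.231,1.199,0.676,5],[-0.6,-14.2,9.8,-0.231,1.199,0.676,5],[-1.1,-17.8,6.8,-0.503,1.403,0.657,5],[-1.1,-17.8,6.8,-0.503,1.403,0.657,5],[-1.1,-17.8,6.8,-0.503,1.403,0.657,5],[-1,-22.1,3.4,-0.796,1.619,0.545,5],[-1,-22.1,3.4,-0.796,1.619,0.545,5],[-1,-22.1,3.4,-0.796,1.619,0.545,5]]]'
python3 - <<'E'
from kin import *
s=status.observe(); print(s['qpos'])
rows(([.52,.08,.34],RD))
E
```

```text
time: 10.6
tool_pos: [0.5202, 0.08, 0.3407]
tool_rot: [-1.57, 0.0, -1.572]
contact_force: [0.0, 1.1, -0.9]
opening: 0.0567
[6.89330228e-03 2.82945136e-01 1.29750320e+00 1.54423791e-05
 1.56028043e+00 8.06468453e-03]
[-0.0, 0.07, -0.02] [-0.001, -0.001, -0.0] n 0.015092627836224903 0.009709555302292993
```

```bash
python3 -m pendant '[[[0.3,2.9,3,-0.066,0.016,-0.131,5],[0,5.9,5.9,-0.111,0.034,-0.271,5],[-0.7,8.9,8.7,-0.133,0.053,-0.418,5],[-2.1,11.9,11.3,-0.133,0.075,-0.569,5],[-4,14.9,13.4,-0.108,0.097,-0.721,5],[-6.4,17.9,15.1,-0.057,0.12,-0.871,5],[-6.4,17.9,15.1,-0.057,0.12,-0.871,5],[-6.4,17.9,15.1,-0.057,0.12,-0.871,5],[-6.4,17.9,15.1,-0.057,0.12,-0.871,5],[-6.4,17.9,15.1,-0.057,0.12,-0.871,5]]]'
python3 - <<'E'
from h import *
print(status.observe()['qpos'])
f=[.673,.157,.012]
for h in(.15,.11,.045,.04): rows(place(f,h,-1.7))
d=cam('top'); save(d,'t3.png',(130,90,260,250),3); a=cv2.imread('pics/t3.png'); T=d
d=cam('side'); save(d,'s3.png',(190,80,320,240),3); b=cv2.imread('pics/s3.png'); cv2.imwrite('pics/m3.png',np.hstack([a,b]))
for d in(T,d):
    X=d['xyz']; im=d['image'].astype(int); r,g,bb=im[...,0],im[...,1],im[...,2]
    P=X[(r>g*1.8)&(r>bb*1.8)&(r>50)&(X[...,2]>.08)]; print(len(P),np.percentile(P,[2,50,98],axis=0).round(3).tolist() if len(P) else '')
E
```

```text
time: 11.6
tool_pos: [0.6725, 0.1429, 0.167]
tool_rot: [-1.562, -0.866, -1.708]
contact_force: [-0.4, -0.6, 0.7]
opening: 0.0564
[ 0.40385728  1.02190886  0.72975278 -0.74982735  1.8357618   0.50307899]
[-0.51, 0.3, -0.18] [-0.004, -0.006, -0.006] n 0.12430229983079533 0.06357942166478775
[-3.56, 2.89, -0.2] [-0.004, -0.006, -0.006] n 0.9185251037193505 0.06357942166478775
[-8.51, 7.1, -0.24] [-0.004, -0.006, -0.006] n 2.2180112681959487 0.06357942166478775
[-8.89, 7.43, -0.24] [-0.004, -0.006, -0.006] n 2.317995610197876 0.06357942166478775
856 [[0.648, 0.127, 0.148], [0.67, 0.15, 0.208], [0.7, 0.179, 0.212]]
723 [[0.644, 0.124, 0.132], [0.661, 0.134, 0.181], [0.697, 0.177, 0.207]]
```

View pics/m3.png

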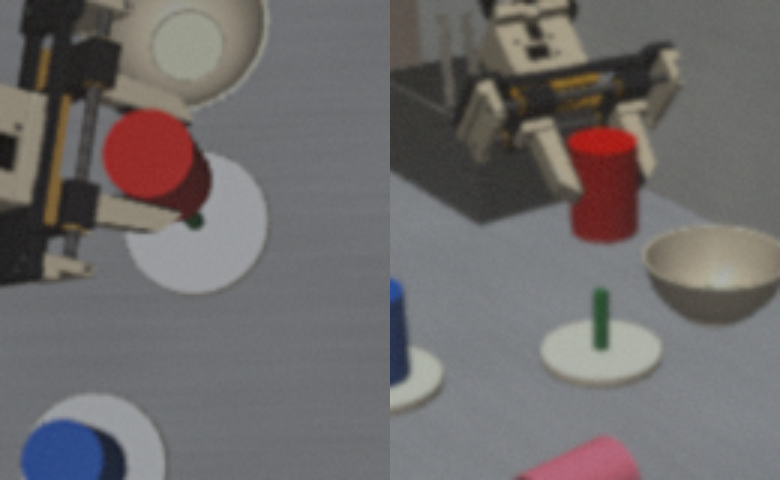

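The tumbler is upright, mouth down, roughly over the peg. In the side crop it's at (603,190), directly above the peg at (600,318). Before lowering I'll check that the gripper clears the bowl.

```bash
python3 - <<'E'
from kin import *
P=[]
for n in('top','side'):
    X=np.load(n+'_xyz.npy').reshape(-1,3); P.append(X[(abs(X[:,0]-.83)<.16)&(abs(X[:,1]-.17)<.14)&(X[:,2]>.02)&(X[:,2]<.15)&(X[:,0]>.7)])
    b=P[-1]; print(n,len(b),np.percentile(b,[1,50,99],axis=0).round(3).tolist(), 'low-x z',b[b[:,0]<np.percentile(b[:,0],4)].mean(0).round(3))
X=np.load('side_xyz.npy').reshape(-1,3);Y=np.load('top_xyz.npy').reshape(-1,3)
A=np.vstack([X,Y]); A=A[(A[:,2]>.015)&(A[:,0]>.4)&(A[:,0]<1)&(A[:,1]>.0)&(A[:,1]<.6)&(A[:,2]<.2)]
A=A[np.hypot(A[:,0]-.673,A[:,1]-.157)>.02]
f=[.673,.157,.012]
for az in(-1.7,-1.5,-1.9,-2.1,-2.3):
  for h in(.04,.08):
    p,M=place(f,h,az); L=(A-p)@M   # tool coords
    y=L[:,1]; body=(y<-.0658)&(y>-.25)&(abs(L[:,0])<.0375+.008)&(abs(L[:,2])<.095+.008)
    fin=(y>=-.0658)&(y<.006)&(abs(L[:,0])<.016)&(abs(L[:,2])<.07)
    print(az,h,body.sum(),fin.sum(),A[body].mean(0) if body.any() else '', A[fin].mean(0) if fin.any() else '')
E
```

```text
top 1763 [[0.75, 0.1, 0.02], [0.84, 0.181, 0.04], [0.88, 0.233, 0.064]] low-x z [0.752 0.168 0.059]
side 1075 [[0.744, 0.098, 0.021], [0.819, 0.177, 0.043], [0.877, 0.231, 0.06]] low-x z [0.745 0.162 0.053]
-1.7 0.04 5 4 [0.76590636 0.21421756 0.06322353] [0.74133474 0.15720976 0.0585464 ]
-1.7 0.08 0 0  
-1.5 0.04 0 6  [0.74158764 0.15823687 0.05756341]
-1.5 0.08 0 0  
-1.9 0.04 4 1 [0.75585687 0.20067335 0.06136079] [0.74050132 0.14969118 0.0602628 ]
-1.9 0.08 0 0  
-2.1 0.04 3 0 [0.75188954 0.18914062 0.06318079] 
-2.1 0.08 0 0  
-2.3 0.04 6 0 [0.74973568 0.18016395 0.06181263] 
-2.3 0.08 0 0
```

```bash
python3 - <<'E'
from h import *
f=[.673,.158,.012]
for h in(.15,.13,.11,.085,.06,.044,.038): rows(place(f,h,-1.5))
E
```

```text
[-0.54, 0.17, 0.1] [0.15, -0.134, -0.005] n 0.11450300789409514 1.3442177959023227
[-2.06, 1.46, 0.09] [0.15, -0.134, -0.005] n 0.5059688160260396 1.3442177959023227
[-3.59, 2.75, 0.08] [0.15, -0.134, -0.005] n 0.9049298021199157 1.3442177959023227
[-5.49, 4.37, 0.07] [0.15, -0.134, -0.005] n 1.4044624689653642 1.3442177959023227
[-7.4, 5.99, 0.05] [0.15, -0.134, -0.005] n 1.9042404540130384 1.3442177959023227
[-8.62, 7.03, 0.04] [0.15, -0.134, -0.005] n 2.2241507390190494 1.3442177959023227
[-9.08, 7.41, 0.04] [0.15, -0.134, -0.005] n 2.3441234099490535 1.3442177959023227
```

Descend to 6 mm above seating, then view.

```bash
python3 -m pendant '[[[-0.5,0.2,0.1,0.15,-0.134,0,5],[-0.5,0.2,0.1,0.15,-0.134,0,5],[-1.3,0.8,0.1,0.15,-0.134,0,5],[-2.1,1.5,0.1,0.15,-0.134,0,5],[-2.8,2.1,0.1,0.15,-0.134,0,5],[-3.6,2.75,0.1,0.15,-0.134,0,5],[-4.5,3.5,0.1,0.15,-0.134,0,5],[-5.5,4.4,0.1,0.15,-0.134,0,5],[-6.4,5.2,0.1,0.15,-0.134,0,5],[-7.4,6,0.05,0.15,-0.134,0,5],[-8,6.5,0.05,0.15,-0.134,0,5],[-8.4,6.85,0.05,0.15,-0.134,0,5],[-8.4,6.85,0.05,0.15,-0.134,0,5],[-8.4,6.85,0.05,0.15,-0.134,0,5]]]'
python3 - <<'E'
from h import *
f=[.673,.158,.012]
for h in(.047,.044,.04,.036): rows(place(f,h,-1.5))
d=cam('top'); save(d,'t4.png',(140,90,260,210),3); a=cv2.imread('pics/t4.png'); T=d
d=cam('side'); save(d,'s4.png',(200,120,320,240),3); b=cv2.imread('pics/s4.png'); cv2.imwrite('pics/m4.png',np.hstack([a,b]))
for d in(T,d):
    X=d['xyz']; im=d['image'].astype(int); r,g,bb=im[...,0],im[...,1],im[...,2]
    P=X[(r>g*1.8)&(r>bb*1.8)&(r>50)&(X[...,0]>.6)]; print(len(P),np.percentile(P,[2,50,98],axis=0).round(3).tolist() if len(P) else '')
E
```

```text
time: 13.1
tool_pos: [0.672, 0.1459, 0.053]
tool_rot: [-1.581, -0.871, -1.491]
contact_force: [-0.2, -0.3, -0.1]
opening: 0.0561
[0.46, -0.26, 0.14] [0.003, 0.005, -0.002] n 0.10836266149118787 0.041861448222360945
[0.23, -0.06, 0.14] [0.003, 0.005, -0.002] n 0.05472398372015762 0.041861448222360945
[-0.08, 0.19, 0.14] [0.003, 0.005, -0.002] n 0.05030949260200453 0.041861448222360945
[-0.38, 0.45, 0.14] [0.003, 0.005, -0.002] n 0.12193184857754853 0.041861448222360945
660 [[0.645, 0.13, 0.045], [0.669, 0.154, 0.094], [0.699, 0.182, 0.098]]
594 [[0.641, 0.127, 0.019], [0.659, 0.137, 0.072], [0.693, 0.181, 0.094]]
```

View pics/m4.png

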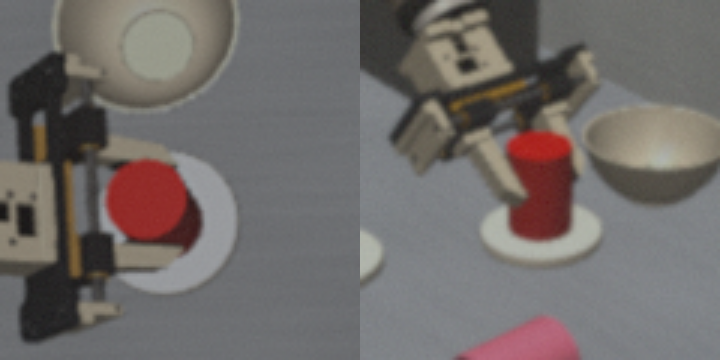

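The tumbler is centred on the disc at (540,190) in the side crop, with a few millimetres still to go and no contact force. I'll lower it gently.

```bash
python3 -m pendant '[[[-0.05,0.05,0.1,0,0,0,5],[-0.1,0.1,0.1,0,0,0,5],[-0.15,0.15,0.1,0,0,0,5],[-0.15,0.15,0.1,0,0,0,5],[-0.15,0.15,0.1,0,0,0,5]]]'
python3 -m pendant '[[[-0.08,0.06,0,0,0,0,5],[-0.15,0.13,0,0,0,0,5],[-0.15,0.13,0,0,0,0,5],[-0.15,0.13,0,0,0,0,5]]]'
```

```text
time: 13.7
tool_pos: [0.673, 0.1457, 0.0513]
tool_rot: [-1.581, -0.871, -1.491]
contact_force: [-0.6, 1.2, 6.0]
opening: 0.0567
time: 14.1
tool_pos: [0.6731, 0.1458, 0.0512]
tool_rot: [-1.579, -0.873, -1.493]
contact_force: [-2.6, 2.1, 12.8]
opening: 0.0564
```

Seated, with 13 N upward. I'll ease off and open partly, to stay clear of the bowl.

```bash
python3 -m pendant '[[[0.12,-0.1,0,0,0,0,5],[0.15,-0.13,0,0,0,0,5],[0.15,-0.13,0,0,0,0,6],[0.15,-0.13,0,0,0,0,6.5],[0.15,-0.13,0,0,0,0,7],[0.15,-0.13,0,0,0,0,7.2],[0.15,-0.13,0,0,0,0,7.2],[0.15,-0.13,0,0,0,0,7.2]]]'
python3 - <<'E'
from h import *
d=cam('top'); save(d,'t5.png',(140,90,260,210),3); a=cv2.imread('pics/t5.png'); T=d
d=cam('side'); save(d,'s5.png',(200,120,320,240),3); b=cv2.imread('pics/s5.png'); cv2.imwrite('pics/m5.png',np.hstack([a,b]))
for d in(T,d):
    X=d['xyz']; im=d['image'].astype(int); r,g,bb=im[...,0],im[...,1],im[...,2]
    P=X[(r>g*1.8)&(r>bb*1.8)&(r>50)&(X[...,0]>.6)]; print(len(P),np.percentile(P,[2,50,98],axis=0).round(3).tolist() if len(P) else '')
E
```

```text
time: 14.9
tool_pos: [0.6728, 0.1456, 0.0503]
tool_rot: [-1.583, -0.871, -1.49]
contact_force: [0.4, -0.3, 0.4]
opening: 0.072
719 [[0.645, 0.13, 0.039], [0.668, 0.154, 0.092], [0.701, 0.182, 0.097]]
645 [[0.642, 0.127, 0.017], [0.66, 0.138, 0.069], [0.696, 0.182, 0.092]]
```

View pics/m5.png

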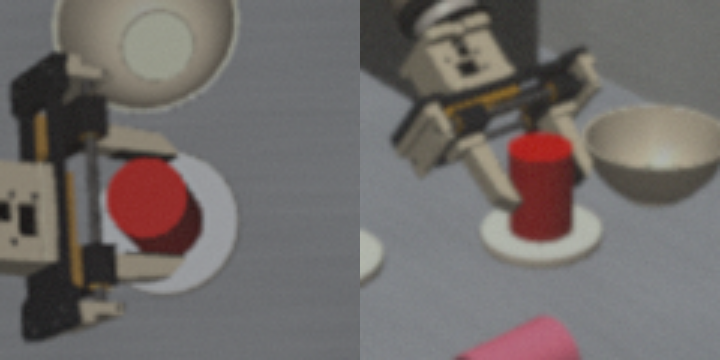

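The tumbler stands upright on the disc at (540,190), with a gap at both fingers. I'll withdraw straight back.

```bash
python3 -m pendant '[[[0,-0.7,0,0,0,0,7.2],[0,-2,0,0,0,0,7.2],[0,-4,0,0,0,0,7.2],[0,-6.5,0,0,0,0,7.2],[0,-9,0,0,0,0,7.2],[0,-12,0,0,0,0,7.2],[0,-15,0,0,0,0,7.2],[0,-15,0,0,0,0,7.2],[0,-15,0,0,0,0,7.2],[0,-15,0,0,0,0,7.2]]]'
python3 - <<'E'
from h import *
d=cam('top'); save(d,'t6.png',(100,60,410,300),1.5); a=cv2.imread('pics/t6.png'); T=d
d=cam('side'); save(d,'s6.png',(160,120,320,240),2.05); b=cv2.imread('pics/s6.png'); b=cv2.copyMakeBorder(b,0,a.shape[0]-b.shape[0],0,0,0); cv2.imwrite('pics/m6.png',np.hstack([a,b]))
for d in(T,d):
    X=d['xyz']; im=d['image'].astype(int); r,g,bb=im[...,0],im[...,1],im[...,2]
    for m in((r>g*1.8)&(r>bb*1.8)&(r>50)&(X[...,0]>.6),(bb>r*1.5)&(bb>g*1.2)&(bb>60)&(X[...,1]>.1)&(X[...,0]>.4),(bb>r*1.5)&(bb>g*1.2)&(bb>60)&(X[...,1]<0)&(X[...,0]>.4)):
      P=X[m]; print(len(P),np.percentile(P,[2,50,98],axis=0).round(3).tolist() if len(P) else '')
E
```

```text
time: 16.0
tool_pos: [0.6649, 0.2594, 0.1461]
tool_rot: [-1.585, -0.872, -1.488]
contact_force: [0.4, 0.0, 0.5]
opening: 0.072
704 [[0.645, 0.13, 0.035], [0.668, 0.154, 0.092], [0.699, 0.182, 0.097]]
618 [[0.466, 0.21, 0.084], [0.491, 0.235, 0.093], [0.516, 0.262, 0.096]]
999 [[0.581, -0.237, 0.014], [0.604, -0.196, 0.063], [0.634, -0.159, 0.07]]
650 [[0.641, 0.128, 0.017], [0.658, 0.139, 0.067], [0.692, 0.177, 0.092]]
741 [[0.46, 0.206, 0.017], [0.479, 0.215, 0.067], [0.51, 0.258, 0.092]]
1161 [[0.576, -0.24, 0.016], [0.591, -0.215, 0.052], [0.627, -0.162, 0.066]]
```

View pics/m6.png

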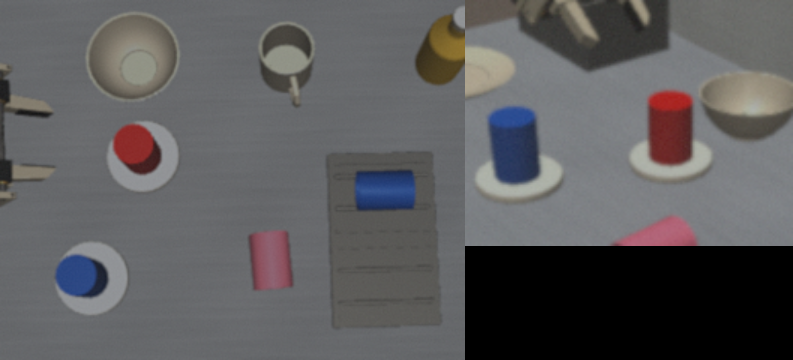

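```bash
python3 -c "
from cell import robot; print(robot.hand_in())"
```

```text
the job is handed in; nothing more can be done
None
```

The red tumbler is upside down over the free peg with its rim on the stand's base. I let go of it and handed the job in at about 16 s of robot time.

**How it went:** I gripped it with the tool tilted 40°, lifted it and turned it mouth down. My first placing direction ran two wrist joints to the ends of their ranges, so I re-planned. The second approach also kept the gripper clear of the bowl. I lowered the tumbler until the wrist read about 13 N of contact, eased off, opened the fingers partly and withdrew along the tool axis.

**Last checks:**
- **Red tumbler:** it stands upright at about (0.672, 0.156), within about 2 mm of the stand's centre. Its top is at 92–97 mm, against 92 mm expected, and the gripper is well clear of it.
- **Blue tumbler on the second stand:** it reads the same as at the start.
- **Blue tumbler on the board:** it is still in its cradle, but both cameras read it about 2 mm nearer the robot than at the start. That is about the stated calibration accuracy. I saw no contact with it, but I can't rule out a slight roll.

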